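Roll the sealed dice tumbler

TASK

Roll the two dice in the sealed tumbler on the shop counter: turn it right over and stand it upside down on its orange lid on the green felt mat, letting go of it with both dice fallen to the lid end. Then turn it back and stand it upright in the middle of the wooden display block again, with the dice back at the bottom. Set it down gently, never drop it, and leave the other goods where they are.

Things in the scene. Friction and masses are not known exactly. Their poses are not given: they have to be found in the camera images.
- shaker: the sealed dice tumbler: a clear square plastic canister 50 x 50 mm and 86 mm tall over all, 4 mm walls, blue base, orange lid 46 x 46 mm and 16 mm tall with a flat top. Loose, 0.13 to 0.25 kg; starts upright on the block. Origin: centre of its underside; z from base to lid, x and y square to its flat sides. It stands on base or lid, lies on any side
- shaker_mid (a point): the tumbler's middle, on its axis 43 mm from the base and from the lid's top; axes as shaker
- die_red: red die sealed inside the tumbler, a metal 14 mm cube; origin at its centre. The inside of the tumbler is 42 x 42 mm and 65 mm high, from 5 to 70 mm above its underside
- die_white: white die sealed inside, as the red one
- felt: green felt mat 180 x 180 mm, 3 mm thick, fixed on the counter; origin at the centre of its underside, z up, x and y along its edges
- block: wooden display block 110 x 110 mm, 12 mm high, fixed on the counter; origin at the centre of its underside, z up, x and y along its edges
- block_top (a point): centre of the block's top face
- deck: bystander: boxed deck of cards lying flat, 90 x 65 x 20 mm; origin under its centre
- pot: bystander: clear round pot with a yellow lid, 60 mm across, 50 mm high; origin under its centre
- popper: bystander: pink round bubble toy, 84 mm across, 17 mm high; origin under its centre
- tube: bystander: upright blue and white tube with a red cap, 33 mm across, 75 mm high; origin under its centre

How it is judged (in metres and radians):
On the way:
1. the tumbler stands upside down on its lid on the felt mat, let go, with both dice at the lid end, for 0.3 s (angle between shaker's own z axis and vertical above 3 rad and contact force between shaker and felt above 0.5 N and contact force between shaker and the fingers below 0.05 N and linear speed of shaker below 0.03 m/s and z of each of die_red, die_white in the frame of shaker above 0.0375 m), for 0.3 s.
At the end, for the whole second after the job is handed in: the tumbler stands upright (within 0.1 rad) and at rest on the wooden block, its axis within 20 mm of the block's centre, with both dice in its lower half (angle between shaker's own z axis and vertical below 0.1 rad and horizontal distance between shaker and block_top below 0.02 m and contact force between shaker and block above 0.5 N and linear speed of shaker below 0.02 m/s and z of each of die_red, die_white in the frame of shaker below 0.0375 m); the robot touches nothing.
It fails at once if the tumbler is dropped or falls (out of the fingers and moving faster than 0.4 m/s, a free fall of some 8 mm) (contact force between shaker and the fingers below 0.05 N and linear speed of shaker above 0.4 m/s).
It fails at once if the tumbler lands hard or is pressed down hard (over 100 N on the mat, the block or the counter) (contact force between shaker and felt above 100 N or contact force between shaker and block above 100 N or contact force between shaker and table above 100 N).
It fails at once if another item is moved by more than 20 mm (distance of any of deck, pot, popper, tube from where it was at the start of the episode above 0.02 m).
It also fails if it takes over 72 s, if anything falls off the work surface, if the arm or the gripper's body presses on something with over 40 N, if the wrist force passes 120 N, or if a joint passes its speed limit or range.

ROBOT

A 7-joint arm with a two-finger parallel gripper is mounted at the origin on the work surface. World frame = base frame: x ahead of the robot, y to its left, z up, the work surface at z = 0. Lengths are in m, angles in degrees, forces in N, time in s.
With the tool pointing down it reaches from about 0.425 to 0.875 m from the base axis. Payload 4.7 kg.
Tool frame: the origin (TCP) lies on the centre line of the jaws, within the pads' length; the fingertips stand 17 mm ahead of it and the grasp point (between the pads) lies 2 mm behind it; z points along the fingers, y is the line along which they close (so a half turn about z gives the same grasp; the last joint's range is limited). The gripper opens to 87 mm and grips with 3 to 60 N. Pads are 19 mm wide; open, the fingers measure 117 mm over their backs; the gripper's body (75 mm by 190 mm) begins 51 mm behind the grasp point.
Start: joints at [68.417, 18.392, -4.016, 83.108, 1.295, 78.541, -3.26], TCP at [0.248, -0.601, 0.24] pointing down, gripper open.
Joint ranges: [-163.93, 163.93], [-17.29, 119.83], [-79.2, 71.16], [3.27, 140.29], [-89.18, 269.18], [5.43, 117.66], [-154.24, 154.24]. Speed limits (degrees/s): [147.25, 147.25, 180, 180, 180, 180, 180].

INTERFACE

Orientations are given as [roll, pitch, yaw] about the fixed x, y, z axes, in that order (R = Rz(yaw) Ry(pitch) Rx(roll)).
In Python, from cell import env, read_camera gives the robot as it stands.
- The arm moves only by the shell command python3 -m jog 'ROWS' [FORCE]. ROWS is JSON, a list of rows, each a list of 5 numbers: the opening, from 0 (shut) to 1 (fully open), then the shift along the tool's x, y, z each as a share of 0.02 m, from -1 to 1, then the turn about the tool's z as a share of 45 degrees, from -1 to 1. In form: [[gripper, x, y, z, yaw], ...]. A call has 1 to 12 rows; each row shifts and turns the commanded pose from where the row before left it, along the tool's axes as they then stand; what a row does not reach is not made up. A row lasts 1/12 s, in which the tool goes at most 41.7 mm and 7.16 degrees, less where a joint would pass 70% of its speed; a pose out of reach is approached as far as the arm can. A call with a number of a shift or a turn outside -1 to 1 is refused whole. A call with a gripper value outside its range is refused whole. The fingers move at their own pace and stop on an object; FORCE is the grip in N (left out, the last holds). Time passes only in rows, so rows that do not move let the fingers close. It gives the time, the measured TCP pose, the force, the opening and the grip force at its end, in the units of the state.
- env.get_obs(): the state, without advancing time (a new reading comes with each control period).
- read_camera(name): name is "scene" or "top"; returns a dict with "color" (480x640x3 uint8, red, green, blue), "range_z" (480x640 float32, m along the optical axis (not along the pixel's ray), 0 where there is no reading), "mtx" (3x3 intrinsics, pixels), "world_from_camera" (4x4, takes a point from camera to world coordinates). Camera axes: x right, y down, z forward; pixel columns grow to the right and rows downward; lengths in m; the calibration is good to about 2 mm. A picture is of the moment at which its call begins.
- env.sign_off(): hands the job in; it is judged then, once.
The state is a dict: "time_s": time; "qpos": joint angles; "joint_velocities": joint speeds; "effort": joint torques, N m; "tool_pos": TCP position; "tool_rot": TCP orientation; "force": force on the tool from outside, world axes, zero at the start; "wrist_torque": the same for the moment, N m; "grip_width": finger opening in m; "grasp_force": force on a finger pad.
Only numpy, scipy, OpenCV 4.12 (cv2) and the standard library are available. Lean on these libraries where they do the work, as an engineer would, in place of code of your own. Each camera call takes 0.05 s, during which the arm holds its last target. There are 200 camera calls.

## Working session

There is one attempt and no reset: what is moved stays moved. The work goes in short steps, Python scripts to look and compute and a shell command to move; the robot and the scene stay as the last step left them, time stands still between calls to the robot, and variables do not carry over. Pictures are saved under pics/ and viewed, at most 10 in all, crops included, and the job is handed in when it is done.

```bash
ls; mkdir -p pics; cat > h.py <<'E'
from cell import env, read_camera
import numpy as np, cv2
def snap(n,f=None):
    c=read_camera(n)
    if f: cv2.imwrite('pics/'+f,c['color'][...,::-1])
    return c
def cloud(c):
    z=c['range_z'];K=c['mtx'];v,u=np.mgrid[:480,:640]
    P=np.stack([(u-K[0,2])/K[0,0]*z,(v-K[1,2])/K[1,1]*z,z],-1)
    T=c['world_from_camera'];W=P@T[:3,:3].T+T[:3,3];W[z==0]=np.nan
    return W
E
python3 - <<'E'
from h import *
for n in('scene','top'):
    c=snap(n,n+'0.png');print(n,c['mtx'].tolist(),np.round(c['world_from_camera'],3).tolist())
o=env.get_obs();print(o)
E
```

```text
pics
scene [[487.4134465168593, 0.0, 323.6527463358785], [0.0, 487.4134465168593, 241.15495022729922], [0.0, 0.0, 1.0]] [[-0.811, 0.483, -0.33, 0.869], [0.585, 0.661, -0.47, 0.383], [-0.009, -0.574, -0.818, 0.733], [0.0, 0.0, 0.0, 1.0]]
top [[511.8009139358952, 0.0, 318.2086861544696], [0.0, 511.8009139358952, 232.58849738296837], [0.0, 0.0, 1.0]] [[-0.061, -0.975, 0.214, 0.439], [-0.998, 0.06, -0.015, -0.015], [0.002, -0.215, -0.977, 0.835], [0.0, 0.0, 0.0, 1.0]]
{'time_s': 0.1, 'qpos': array([68.41786114, 18.43540867, -4.01750556, 83.1696368 ,  1.29597749,
       78.54069231, -3.26071642]), 'joint_velocities': array([ 0.0606948 , -0.01561314,  0.02713018, -0.1625959 , -0.12169453,
        0.05914279, -0.06622478]), 'effort': array([-1.74765491e-04, -4.92571986e+01, -4.05762736e-01, -3.13400924e+01,
       -6.40259776e-02,  3.93980287e-02,  6.07519564e-05]), 'tool_pos': array([ 0.24737811, -0.60056747,  0.23854926]), 'tool_rot': array([-1.79899560e+02,  5.86712279e-03,  2.23931287e+01]), 'force': array([ 0.21954464, -0.25439659,  0.06493259]), 'wrist_torque': array([ 0.0427716 , -0.00268924, -0.01967868]), 'grasp_force': 0.0, 'grip_width': 0.08713948532968906}
```

View pics/scene0.png

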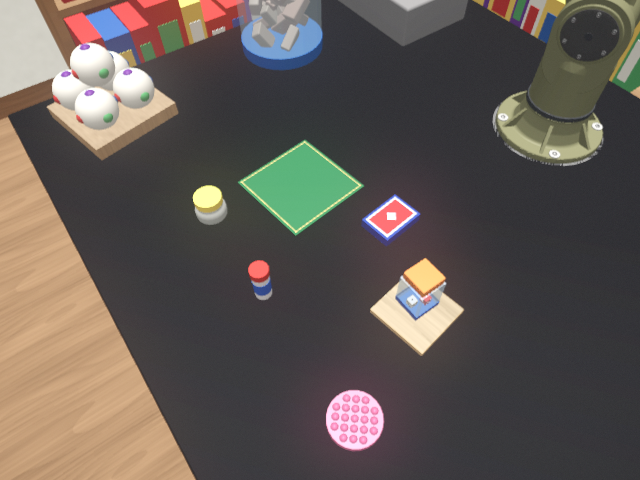

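View pics/top0.png

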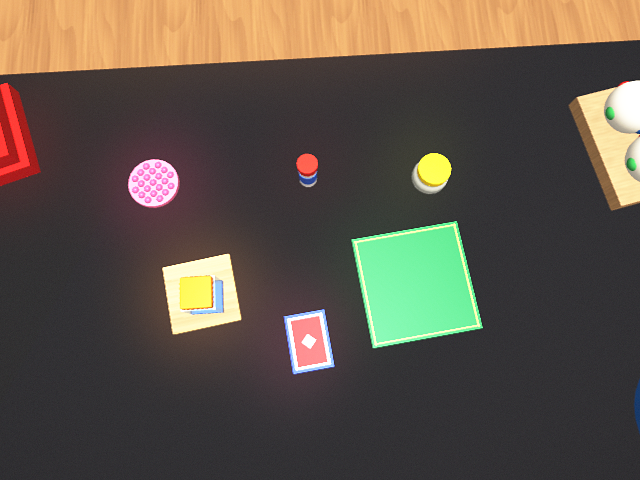

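Scene view: tumbler with its orange lid at about (424,278) on the block (417,310), and the felt at (301,186). Top view: lid (196,292), block (202,294), felt (417,285), deck (309,341), tube (307,168). Now I measure these from both views.

```bash
cat >> h.py <<'E'
def seg(c,lo,hi,box,zr=(-.02,.2)):
    hsv=cv2.cvtColor(c['color'],cv2.COLOR_RGB2HSV);m=cv2.inRange(hsv,np.array(lo),np.array(hi))>0
    W=cloud(c);x0,y0,x1,y1=box
    b=np.zeros_like(m);b[y0:y1,x0:x1]=1
    return W[m&b&(W[...,2]>zr[0])&(W[...,2]<zr[1])]
def rect(P):
    (c,s,a)=cv2.minAreaRect((P[:,:2]*1000).astype(np.float32));return np.round(c,1),np.round(s,1),round(a,1),np.round(1000*np.percentile(P[:,2],[5,50,95]),1)
E
python3 - <<'E'
from h import *
B={'scene':dict(felt=(230,130,370,240),lid=(400,255,450,300),wood=(365,270,470,355),deck=(355,190,425,245),tube=(245,255,275,305)),
'top':dict(felt=(345,215,490,355),lid=(170,265,230,325),wood=(155,245,245,340),deck=(280,305,340,378),tube=(290,150,325,190))}
C=dict(felt=((45,100,60),(85,255,255)),lid=((8,180,150),(24,255,255)),wood=((10,40,100),(25,140,255)),deck=((0,60,60),(180,255,255)),tube=((0,60,60),(180,255,255)))
for n in B:
    c=snap(n)
    for k in C:
        P=seg(c,*C[k],B[n][k])
        if k=='lid': P=P[P[:,2]>np.percentile(P[:,2],70)-.004]
        if k=='wood': P=P[abs(P[:,2]-.012)<.004]
        print(n,k,len(P),*rect(P))
E
```

```text
scene felt 5380 [ 528.6 -180.4] [185.8 187.5] 6.5 [-0.3  1.9  4.1]Traceback (most recent call last):
  File "<stdin>", line 9, in <module>
    return _quantile_unchecked(
        a, q, axis, out, overwrite_input, method, keepdims, weights)
    return _ureduce(a,
                    func=_quantile_ureduce_func,
    ...<5 lines>...
                    overwrite_input=overwrite_input,
                    method=method)
    r = func(a, **kwargs)
    result = _quantile(arr,
                       quantiles=q,
    ...<2 lines>...
                       out=out,
                       weights=wgt)
    slices_having_nans = np.isnan(arr[-1, ...])
                                  ~~~^^^^^^^^^
IndexError: index -1 is out of bounds for axis 0 with size 0
```

```bash
python3 - <<'E'
from h import *
B={'scene':dict(felt=(230,130,370,240),lid=(400,255,450,300),wood=(365,270,470,355),deck=(355,190,425,245),tube=(245,255,275,305)),
'top':dict(felt=(345,215,490,355),lid=(170,265,230,325),wood=(155,245,245,340),deck=(280,305,340,378),tube=(290,150,325,190))}
C=dict(felt=((45,100,60),(85,255,255)),lid=((5,180,150),(26,255,255)),wood=((10,40,100),(25,140,255)),deck=((0,60,60),(180,255,255)),tube=((0,60,60),(180,255,255)))
for n in B:
    c=snap(n);W=cloud(c)
    p=(278,424) if n=='scene' else (292,196)
    print(c['color'][p],W[p],cv2.cvtColor(c['color'],cv2.COLOR_RGB2HSV)[p])
    for k in C:
        P=seg(c,*C[k],B[n][k])
        if len(P)<20: print(n,k,'few');continue
        if k=='lid': P=P[P[:,2]>np.percentile(P[:,2],70)-.004]
        if k=='wood': P=P[abs(P[:,2]-.012)<.004]
        print(n,k,len(P),*rect(P))
E
```

```text
[255 219 140] [0.53040093 0.16228092 0.09755893] [ 21 115 255]
scene felt 5376 [ 528.6 -180.5] [185.4 185.8] 6.4 [-0.4  1.9  4.1]
scene lid few
scene wood 2596 [534.6 169.1] [110.7 110.4] 8.7 [ 8.9 11.  13. ]
scene deck 1381 [436.7 -11.5] [139.4 117.6] 59.8 [-0.4 18.6 21.2]
scene tube 596 [711.5 -37.5] [86.5 38.5] 64.4 [-1.  71.1 75.5]
[255 251  98] [0.52465563 0.15443068 0.09755877] [ 29 157 255]
top felt 11188 [ 529.3 -182.2] [181.8 183.3] 6.6 [0.5 3.  5.3]
top lid 78 [524.3 151.1] [39.2 47.1] 87.7 [94.2 96.5 98.7]
top wood 530 [532.9 165.8] [110.3 110.8] 8.7 [ 9.2 11.9 14.3]
top deck 2584 [448.2   1.1] [ 86. 113.] 87.5 [-1.6 19.5 22.4]
top tube 546 [733.5 -15.4] [37.9 62.6] 86.9 [ 0.1 73.8 76.8]
```

```bash
cat >> h.py <<'E'
def top(c,x,y,r,z0,z1):
    W=cloud(c);m=(abs(W[...,0]-x)<r)&(abs(W[...,1]-y)<r)&(W[...,2]>z0)&(W[...,2]<z1);return W[m]
E
python3 - <<'E'
from h import *
for n in('scene','top'):
    c=snap(n)
    for nm,a in dict(lid=(.53,.155,.07,.092,.105),shoulder=(.53,.155,.07,.03,.085),deck=(.445,-.005,.08,.014,.026),tube=(.72,-.02,.05,.068,.085)).items():
        P=top(c,*a);print(n,nm,len(P),*(rect(P) if len(P)>10 else ()))
E
```

```text
scene lid 846 [526.7 158.2] [48.4 48.2] 88.6 [94.1 96.8 98.7]
scene shoulder 828 [526.7 158.3] [51.9 51.2] 0.1 [33.3 60.5 81.9]
scene deck 1414 [448.8   0.8] [92.5 66.9] 6.2 [16.7 19.3 21.4]
scene tube 323 [719.8 -13. ] [32.5 33.1] 17.4 [70.3 73.9 75.8]
top lid 1055 [525.2 154.6] [46.4 47.9] 89.9 [ 95.5  98.  100. ]
top shoulder 403 [525.2 154.9] [50.6 50.5] 0.1 [33.6 65.7 83.4]
top deck 2442 [447.   -2.3] [89.8 65. ] 6.6 [18.1 20.5 22.9]
top tube 342 [717.9 -15.9] [31.4 32.3] 86.5 [71.9 74.8 76.9]
```

```bash
python3 -m jog '[[1,0,0,0,0.125],[1,0,0,0,0.125],[1,0,0,0,0.125],[1,0,0,0,0.125],[1,1,-1,0,0],[1,1,-1,0,0],[1,1,-1,0,0],[1,1,-1,0,0],[1,1,-1,0,0],[1,1,-1,0,0],[1,1,-1,0,0],[1,1,-1,0,0]]' 
python3 -m jog '[[1,1,-1,0,0],[1,1,-1,0,0],[1,1,-1,0,0],[1,1,-1,0,0],[1,1,-1,0,0],[1,0.9,-1,0,0],[1,0,-1,0,0],[1,0,-1,0,0],[1,0,-1,0,0],[1,0,-1,0,0],[1,0,-1,0,0],[1,0,-1,0,0]]'
python3 -m jog '[[1,0,-1,0,0],[1,0,-1,0,0],[1,0,-1,0,0],[1,0,-1,0,0],[1,0,-1,0,0],[1,0,-1,0,0],[1,0,-1,0,0],[1,0,-1,0,0],[1,0,-1,0,0],[1,0,-1,0,0],[1,0,-1,0,0],[1,0,0,0,0]]'
```

```text
time_s: 1.35
tool_pos: [0.4087, -0.4402, 0.2397]
tool_rot: [180.0, -0.0, -0.1]
force: [0.8, -0.3, -0.3]
grip_width: 0.0867
grasp_force: 0.0
time_s: 2.35
tool_pos: [0.5262, -0.2006, 0.2396]
tool_rot: [180.0, -0.0, -0.1]
force: [1.9, -0.1, 0.5]
grip_width: 0.0866
grasp_force: 0.0
time_s: 3.35
tool_pos: [0.5265, 0.0238, 0.2399]
tool_rot: [-179.9, -0.0, 0.3]
force: [-0.7, 1.0, 0.5]
grip_width: 0.0871
grasp_force: 0.0
```

```bash
python3 -m jog '[[1,0,-1,0,0],[1,0,-1,0,0],[1,0,-1,0,0],[1,0,-1,0,0],[1,0,-1,0,0],[1,0,-1,0,0],[1,0,-0.63,0,0],[1,0,0,1,0],[1,0,0,1,0],[1,0,0,1,0],[1,0,0,1,0],[1,0,0,0,0]]' 
python3 -m jog '[[1,0,0,1,0],[1,0,0,1,0],[1,0,0,1,0],[1,0,0,1,0],[1,0,0,1,0],[1,0,0,0.35,0],[1,0,0,0,0]]'; python3 -c "
from h import *;snap('scene','s1.png')"
```

```text
time_s: 4.35
tool_pos: [0.5246, 0.1493, 0.1556]
tool_rot: [179.9, 0.4, -0.1]
force: [-1.2, -0.1, -0.8]
grip_width: 0.0875
grasp_force: 0.0
time_s: 4.93
tool_pos: [0.5262, 0.1503, 0.0516]
tool_rot: [180.0, 0.2, -0.1]
force: [-0.3, 1.3, -0.2]
grip_width: 0.0868
grasp_force: 0.0
```

View pics/s1.png

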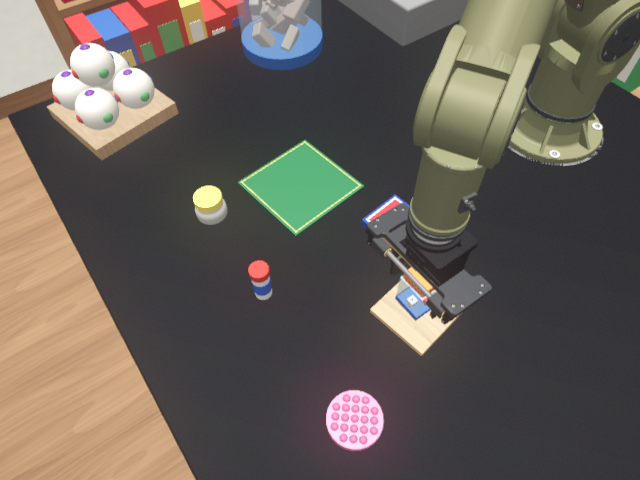

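Gripper straddles the tumbler, with the lid visible between the fingers at (418,282). I'll shift 6 mm in y, then grip.

```bash
python3 -m jog '[[1,0,-0.31,0,0],[0.5,0,0,0,0],[0.5,0,0,0,0],[0.5,0,0,0,0],[0.5,0,0,0,0],[0.5,0,0,0,0],[0.5,0,0,0,0],[0.5,0,0,0,0],[0.5,0,0,0,0]]' 12;python3 -m jog '[[0.4,0,0,0,0],[0.4,0,0,0,0],[0.4,0,0,0,0],[0.4,0,0,0,0],[0.4,0,0,-0.1,0],[0.4,0,0,-0.3,0],[0.4,0,0,-0.5,0],[0.4,0,0,-0.5,0],[0.4,0,0,0,0],[0.4,0,0,0,0]]' 12
```

```text
time_s: 5.73
tool_pos: [0.527, 0.1571, 0.0526]
tool_rot: [180.0, 0.0, -0.1]
force: [-0.2, 0.1, 1.3]
grip_width: 0.0499
grasp_force: 12.0
time_s: 6.57
tool_pos: [0.5279, 0.1575, 0.0818]
tool_rot: [-180.0, -0.1, -0.1]
force: [-0.1, -0.0, -2.0]
grip_width: 0.0499
grasp_force: 12.0
```

```bash
python3 -m jog '[[0.4,0,0,-1,0],[0.4,0,0.3,-1,0],[0.4,-0.2,0.6,0,0],[0.4,-0.2,1,0,0],[0.4,-0.2,1,0,0],[0.4,-0.2,1,0,0],[0.4,-0.2,1,0,0],[0.4,-0.2,1,0,0],[0.4,-0.2,1,0,0],[0.4,-0.2,1,0,0],[0.4,-0.2,1,0,0],[0.4,-0.2,1,0,0]]';python3 -m jog '[[0.4,-0.2,1,0,0],[0.4,-0.2,1,0,0],[0.4,-0.2,1,0,0],[0.4,-0.05,1,0,0],[0.4,0,1,0,0],[0.4,0,1,0,0],[0.4,0,0.6,0,0],[0.4,0,0.4,0,0],[0.4,0,0,1,0],[0.4,0,0,0.5,0],[0.4,0,0,0,0],[0.4,0,0,0,0]]'; python3 -c "
from h import *
for n in('scene','top'): snap(n,n+'2.png')"
```

```text
time_s: 7.57
tool_pos: [0.486, -0.0416, 0.1203]
tool_rot: [180.0, 0.0, -0.1]
force: [0.5, -0.5, -1.4]
grip_width: 0.0501
grasp_force: 12.0
time_s: 8.57
tool_pos: [0.4728, -0.1794, 0.0898]
tool_rot: [-179.9, 0.1, -0.0]
force: [-0.3, 0.2, -1.3]
grip_width: 0.0499
grasp_force: 12.0
```

View pics/scene2.png

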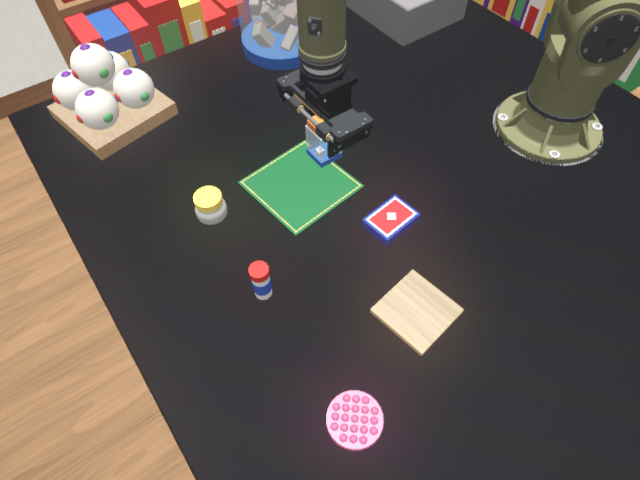

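The tumbler hangs upright over the near part of the felt at (320,145). I'll set it down and regrip about 57 mm above its base, which gives more leverage for tipping.

```bash
python3 -m jog '[[0.4,0,0,0.7,0],[0.4,0,0,0.7,0],[0.4,0,0,0.5,0],[0.4,0,0,0.2,0],[0.4,0,0,0.1,0],[0.4,0,0,0.1,0],[0.4,0,0,0,0],[0.4,0,0,0,0]]';
```

```text
time_s: 9.33
tool_pos: [0.4738, -0.1808, 0.0451]
tool_rot: [180.0, -0.0, -0.1]
force: [-0.0, 0.1, -1.0]
grip_width: 0.0498
grasp_force: 12.0
```

```bash
python3 -m jog '[[0.4,0,0,0.05,0],[0.4,0,0,0.03,0],[0.4,0,0,0,0],[0.65,0,0,0,0],[0.7,0,0,0,0],[0.7,0,0,0,0],[0.7,0,0,-0.4,0],[0.7,0,0,-0.4,0],[0.7,0,0,0,0]]';python3 -m jog '[[0.4,0,0,0,0],[0.4,0,0,0,0],[0.4,0,0,0,0],[0.4,0,0,0,0],[0.4,0,0,0,0],[0.4,0,0,0,0],[0.4,0,0,0,0],[0.4,0,0,0,0]]' 8
```

```text
time_s: 10.08
tool_pos: [0.4748, -0.1811, 0.061]
tool_rot: [179.9, -0.2, -0.1]
force: [1.1, -0.3, 0.4]
grip_width: 0.0606
grasp_force: 0.0
time_s: 10.75
tool_pos: [0.4732, -0.1807, 0.0589]
tool_rot: [180.0, 0.0, -0.1]
force: [-0.8, 0.2, 1.6]
grip_width: 0.0503
grasp_force: 8.0
```

```bash
python3 -m jog '[[0.4,0,0,0.05,0],[0.4,0.26,0,-0.08,0],[0.4,0.26,0,-0.08,0],[0.4,0.27,0,-0.04,0],[0.4,0.27,0,-0.04,0],[0.4,0.27,0,0,0],[0.4,0.27,0,0.01,0],[0.4,0,0,0,0],[0.4,0,0,0,0]]' 8; python3 -c "
from h import *
I=np.hstack([cv2.resize(snap('scene')['color'][90:210,250:400],(480,384)),cv2.resize(snap('top')['color'][210:360,340:490],(320,320))[:, :] if 0 else cv2.resize(snap('top')['color'][220:364,340:460],(320,384))])
cv2.imwrite('pics/m3.png',I[...,::-1])"
```

```text
time_s: 11.5
tool_pos: [0.5055, -0.1805, 0.0623]
tool_rot: [-180.0, 0.0, -0.1]
force: [-0.7, -0.2, -1.9]
grip_width: 0.05
grasp_force: 8.0
```

View pics/m3.png

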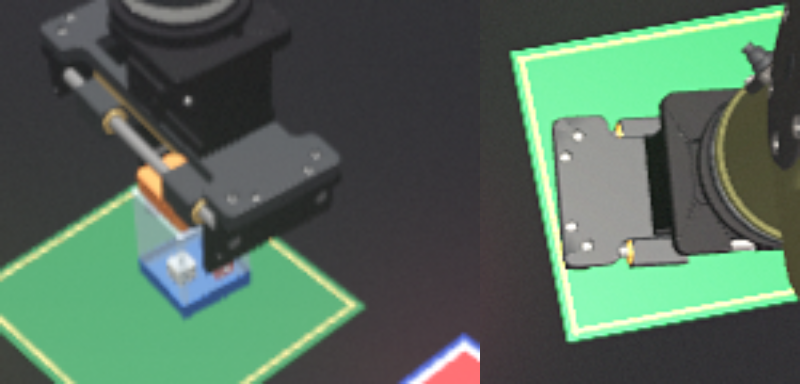

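It was carried without tilting: still upright, and the wrist carries its weight. I'll go back and drag again with real pressure on the felt.

```bash
python3 -m jog '[[0.4,-0.5,0,0,0],[0.4,-0.9,0,0,0],[0.4,-0.2,0,0,0],[0.4,0,0,0.15,0],[0.4,0,0,0.1,0],[0.4,0,0,0.1,0],[0.4,0,0,0,0]]' 12
python3 -m jog '[[0.4,0.26,0,0,0],[0.4,0.26,0,-0.05,0],[0.4,0,0,0,0]]' 12;  python3 -m jog '[[0.4,0.26,0,-0.04,0],[0.4,0,0,0,0]]' 12
```

```text
time_s: 12.18
tool_pos: [0.4737, -0.1812, 0.0571]
tool_rot: [179.9, 0.0, -0.1]
force: [-6.2, 1.3, 12.3]
grip_width: 0.0501
grasp_force: 12.0
time_s: 12.43
tool_pos: [0.4852, -0.1811, 0.0578]
tool_rot: [179.9, -0.1, -0.1]
force: [-2.8, 0.0, 7.2]
grip_width: 0.0498
grasp_force: 12.0
time_s: 12.6
tool_pos: [0.4902, -0.181, 0.0581]
tool_rot: [180.0, -0.1, -0.1]
force: [-1.7, -1.2, 5.4]
grip_width: 0.0499
grasp_force: 12.0
```

The felt's friction is too low for drag-tipping (measured force ratio about 0.35). New plan:
- Push the tumbler's foot against the block's side so it tips over the block's edge and lies on top of the block.
- Regrip near its heavy-side end and let it swing over.

First, carry it to the block's near side.

```bash
python3 -m jog '[[0.4,0,0,-1,0],[0.4,0,0,-1,0],[0.4,-0.13,-0.3,-1,0],[0.4,-0.13,-0.6,0,0],[0.4,-0.13,-1,0,0],[0.4,-0.13,-1,0,0],[0.4,-0.13,-1,0,0],[0.4,-0.13,-1,0,0],[0.4,-0.13,-1,0,0],[0.4,-0.13,-1,0,0],[0.4,-0.13,-1,0,0],[0.4,-0.13,-1,0,0]]' 12
python3 -m jog '[[0.4,-0.13,-1,0,0],[0.4,-0.13,-1,0,0],[0.4,-0.13,-1,0,0],[0.4,-0.13,-1,0,0],[0.4,-0.13,-1,0,0],[0.4,-0.13,-1,0,0],[0.4,-0.07,-0.6,0,0],[0.4,0,-0.25,0,0],[0.4,0,0,0,-0.1],[0.4,0,0,0,-0.093],[0.4,0,0,0,0],[0.4,0,0,0,0]]' 12
python3 - <<'E'
from h import *
t=env.get_obs()['tool_pos'];d=np.array([.447,.1537])-t[:2];a=np.radians(8.7)
print(t,'tool x,y:',d@[np.cos(a),np.sin(a)],d@[np.sin(a),-np.cos(a)])
c=snap('scene','s4.png')
E
```

```text
time_s: 13.6
tool_pos: [0.4625, -0.0008, 0.1162]
tool_rot: [-180.0, 0.0, -0.1]
force: [-0.1, -0.0, -1.6]
grip_width: 0.0498
grasp_force: 12.0
time_s: 14.6
tool_pos: [0.4463, 0.1341, 0.1167]
tool_rot: [180.0, 0.0, 8.4]
force: [0.4, 0.2, -1.9]
grip_width: 0.0501
grasp_force: 12.0
[0.4462872  0.13409381 0.11672064] tool x,y: 0.003670242711331168 -0.01927277796063642
```

View pics/s4.png

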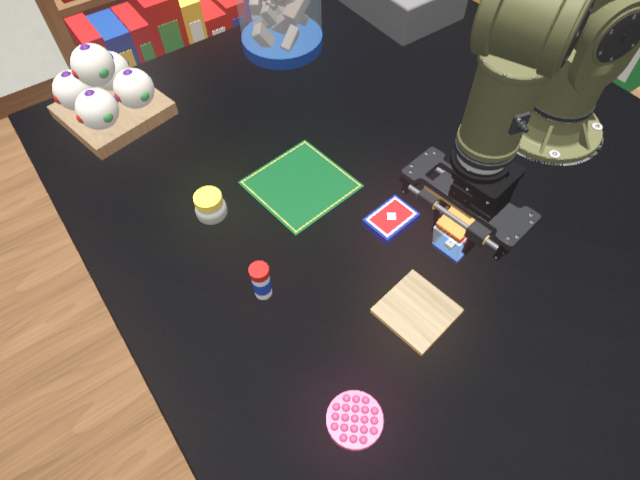

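Tumbler is upright in hand at (455,235), short of the block's near side. I'll align it and lower it beside the block.

```bash
python3 -m jog '[[0.4,0.1,-0.5,0,0],[0.4,0.08,-0.46,0,0],[0.4,0,0,0.8,0],[0.4,0,0,0.9,0],[0.4,0,0,0.8,0],[0.4,0,0,0.4,0],[0.4,0,0,0,0],[0.4,0,0,0,0]]' 12
python3 -m jog '[[0.4,0.2,0,0,0],[0.4,0.2,0,0,0],[0.4,0.2,0,-0.04,0],[0.4,0,0,0,0]]' 12
```

```text
time_s: 15.32
tool_pos: [0.4472, 0.1542, 0.0593]
tool_rot: [-180.0, 0.0, 8.6]
force: [0.4, -0.3, -2.0]
grip_width: 0.0497
grasp_force: 12.0
time_s: 15.65
tool_pos: [0.4609, 0.156, 0.0611]
tool_rot: [-180.0, -0.1, 8.5]
force: [0.9, 1.0, -0.7]
grip_width: 0.05
grasp_force: 12.0
```

```bash
python3 -m jog '[[0.4,0.3,0,-0.11,0],[0.4,0.3,0,-0.08,0],[0.4,0.25,0,-0.02,0],[0.4,0.25,0,0,0],[0.4,0,0,0,0],[0.4,0,0,0,0]]' 12
python3 - <<'E'
from h import *
I=np.hstack([cv2.resize(snap('scene')['color'][180:360,340:520],(400,400)),cv2.resize(snap('top')['color'][230:380,150:300],(400,400))])
cv2.imwrite('pics/m5.png',I[...,::-1])
E
```

```text
time_s: 16.15
tool_pos: [0.4814, 0.1591, 0.0643]
tool_rot: [-180.0, -0.0, 8.6]
force: [-1.4, -0.7, -0.0]
grip_width: 0.0498
grasp_force: 12.0
```

View pics/m5.png

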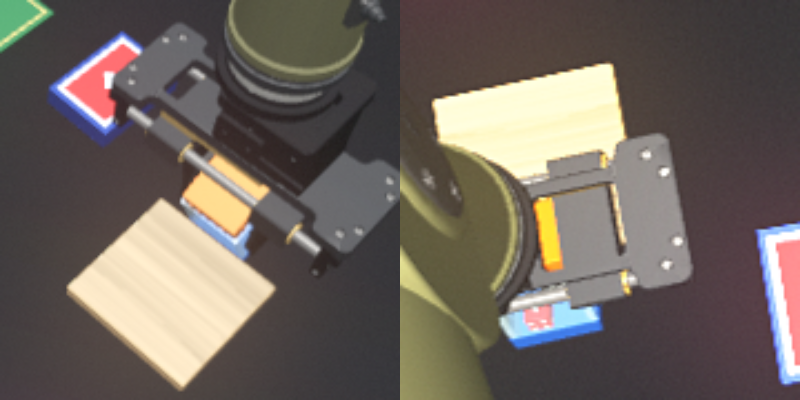

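Tipping works: the lid leans over the block (left panel about (225,200)) and the base trails behind it (right panel about (550,320)). I'll follow the arc on.

```bash
python3 -m jog '[[0.4,0.35,0,0.06,0],[0.4,0.35,0,0.07,0],[0.4,0.32,0,0.13,0],[0.4,0.32,0,0.16,0],[0.4,0.27,0,0.22,0],[0.4,0.27,0,0.23,0],[0.4,0,0,0,0]]' 12
python3 -m jog '[[0.4,0.2,0,0.26,0],[0.4,0.2,0,0.28,0],[0.4,0,0,0,0],[0.4,0,0,0,0]]' 12
```

```text
time_s: 16.83
tool_pos: [0.5198, 0.1649, 0.0462]
tool_rot: [-179.9, -0.1, 8.6]
force: [-0.1, -0.8, -1.7]
grip_width: 0.0497
grasp_force: 12.0
time_s: 17.17
tool_pos: [0.5257, 0.1657, 0.0353]
tool_rot: [-180.0, 0.0, 8.6]
force: [-0.1, 0.3, -1.1]
grip_width: 0.05
grasp_force: 12.0
```

```bash
python3 -m jog '[[0.4,0,0,0.05,0],[0.4,0,0,0.05,0],[0.4,0,0,0.03,0],[0.4,0,0,0,0],[0.4,0,0,0,0]]' 12
python3 - <<'E'
from h import *
a=np.radians(8.7);u=np.array([np.cos(a),np.sin(a)]);v=np.array([-u[1],u[0]]);b=np.array([.534,.167])
for n in('scene','top'):
    W=cloud(snap(n));P=W[np.isfinite(W[...,0])];d=P[:,:2]-b;s,t=d@u,d@v
    for lo in np.arange(-.08,.07,.01):
        m=(s>lo)&(s<=lo+.01)&(abs(t)<.022)&(P[:,2]<.1);
        if m.sum()>3: print(n,round(lo*1000),m.sum(),np.round(1000*np.percentile(P[m,2],[5,50,95])))
E
```

```text
time_s: 17.58
tool_pos: [0.5262, 0.1658, 0.0339]
tool_rot: [180.0, -0.0, 8.6]
force: [0.5, -0.3, 4.1]
grip_width: 0.0498
grasp_force: 12.0
scene -10 117 [68. 71. 73.]
scene 0 18 [10. 70. 73.]
scene 10 507 [10. 54. 73.]
scene 20 287 [10. 14. 99.]
scene 30 151 [ 9. 11. 13.]
scene 40 164 [ 9. 11. 13.]
scene 50 230 [-2.  5. 12.]
scene 60 157 [-3. -1.  1.]
scene 70 158 [-3. -1.  1.]
top -80 174 [-2.  1. 61.]
top -70 150 [-0. 61. 64.]
top -60 135 [61. 63. 65.]
top -50 150 [63. 65. 68.]
top -40 24 [65. 67. 69.]
top -30 17 [66. 68. 70.]
top -20 30 [69. 71. 72.]
top -10 30 [70. 72. 74.]
top 0 30 [69. 72. 75.]
top 10 8 [37. 73. 76.]
top 20 9 [10. 12. 13.]
top 40 56 [10. 12. 14.]
top 50 85 [-2.  2. 13.]
top 60 144 [-2.  0.  3.]
top 70 160 [-2.  0.  2.]
```

The tumbler's top face slopes 8° (62 mm high at the base to 73 mm at the lid), so it leans on the block's edge almost flat. I'll loosen the grip while pressing a little, so it settles softly.

```bash
python3 -m jog '[[0.4,0,0,0.05,0],[0.4,0,0,0.05,0],[0.4,0,0,0,0],[0.4,0,0,0,0]]' 3
python3 -m jog '[[0.56,0,0,0,0],[0.57,0,0,0,0],[0.58,0,0,0,0],[0.59,0,0,0,0],[0.6,0,0,0,0],[0.65,0,0,0,0],[0.7,0,0,0,0],[0.7,0,0,0,0]]' 3
cat > prof.py <<'E'
from h import *
a=np.radians(8.7);u=np.array([np.cos(a),np.sin(a)]);v=np.array([-u[1],u[0]]);b=np.array([.534,.167])
for n in('scene','top'):
    W=cloud(snap(n));P=W[np.isfinite(W[...,0])];d=P[:,:2]-b;s,t=d@u,d@v
    for lo in np.arange(-.09,.06,.01):
        m=(s>lo)&(s<=lo+.01)&(abs(t)<.022)&(P[:,2]<.115);
        if m.sum()>3: print(n,round(lo*1000),m.sum(),np.round(1000*np.percentile(P[m,2],[5,50,95])))
E
python3 prof.py
```

```text
time_s: 18.02
tool_pos: [0.5256, 0.1657, 0.031]
tool_rot: [-180.0, 0.0, 8.6]
force: [1.0, -0.0, 0.1]
grip_width: 0.05
grasp_force: 3.0
time_s: 18.68
tool_pos: [0.526, 0.1658, 0.0316]
tool_rot: [180.0, -0.0, 8.6]
force: [-0.6, 0.7, 0.4]
grip_width: 0.0595
grasp_force: 0.0
scene -20 29 [59. 60. 62.]
scene -10 103 [59. 61. 63.]
scene 0 74 [57. 59. 61.]
scene 10 220 [ 58.  60. 112.]
scene 20 660 [ 10.  39. 101.]
scene 30 149 [ 9. 11. 13.]
scene 40 161 [ 9. 11. 13.]
scene 50 233 [-3.  6. 12.]
top -90 128 [-2.  0.  2.]
top -80 142 [-2.  0.  2.]
top -70 190 [-2. 26. 63.]
top -60 128 [60. 62. 64.]
top -50 176 [ 60.  63. 102.]
top -40 80 [ 61. 102. 104.]
top -30 20 [60. 62. 64.]
top -20 33 [60. 62. 63.]
top -10 37 [60. 62. 65.]
top 0 28 [59. 61. 63.]
top 10 23 [58. 60. 61.]
top 40 76 [10. 12. 14.]
top 50 88 [-2.  1. 13.]
```

Lying flat now (top 61–62 mm, from base s≈−65 to lid s≈+22). I'll shift to the base end and lift with a light grip so the lid end swings down.

```bash
python3 -m jog '[[0.7,0,0,-0.18,0],[0.7,-0.7,0,0,0],[0.7,-0.7,0,0,0],[0.7,-0.7,0,0,0],[0.7,0,0,0,0],[0.4,0,0,0,0],[0.4,0,0,0,0],[0.4,0,0,0,0],[0.4,0,0,0,0],[0.4,0,0,0,0]]' 4
python3 -m jog '[[0.4,0,0,-0.2,0],[0.4,0,0,-0.4,0],[0.4,0,0,-0.4,0],[0.4,0,0,-0.4,0],[0.4,0,0,-0.3,0],[0.4,0,0,0,0],[0.4,0,0,0,0]]' 4
python3 prof.py
```

```text
time_s: 19.62
tool_pos: [0.4856, 0.1596, 0.0355]
tool_rot: [-180.0, -0.1, 8.6]
force: [0.4, -0.6, 1.7]
grip_width: 0.0499
grasp_force: 4.0
time_s: 20.2
tool_pos: [0.4849, 0.1596, 0.0698]
tool_rot: [180.0, -0.1, 8.6]
force: [-0.4, 0.2, -2.2]
grip_width: 0.05
grasp_force: 4.0
scene -70 27 [-3.  0. 96.]
scene -60 123 [94. 96. 97.]
scene -50 31 [10. 94. 96.]
scene -40 166 [92. 95. 97.]
scene -30 172 [13. 95. 97.]
scene -20 175 [12. 95. 97.]
scene -10 194 [11. 95. 97.]
scene 0 296 [10. 93. 97.]
scene 10 325 [ 9. 92. 95.]
scene 20 557 [10. 64. 92.]
scene 30 155 [ 9. 11. 13.]
scene 40 150 [ 9. 11. 13.]
scene 50 236 [-2.  6. 12.]
top -90 149 [-3.  0.  2.]
top -80 27 [-2. -1.  2.]
top -70 30 [-0. 95. 99.]
top -60 45 [94. 96. 98.]
top -50 46 [94. 96. 98.]
top -40 44 [94. 96. 98.]
top -30 12 [94. 96. 97.]
top -20 18 [94. 96. 98.]
top -10 110 [94. 96. 98.]
top 0 154 [92. 94. 97.]
top 10 202 [12. 94. 96.]
top 20 19 [10. 13. 15.]
top 30 101 [10. 12. 15.]
top 40 170 [10. 12. 15.]
top 50 114 [-1.  2. 13.]
```

Torsional friction at 4 N holds it level. I'll try the minimum grip with small upward jerks, which gravity turns into lid-down rotation.

```bash
cat > tilt.py <<'E'
from h import *
import sys
# slope of the tumbler's upper surface along tool x about the tool, strip |t|<22 mm
o=env.get_obs();a=np.radians(o['tool_rot'][2]);u=np.array([np.cos(a),np.sin(a)]);v=np.array([-u[1],u[0]])
for n in('scene','top'):
    W=cloud(snap(n));P=W[np.isfinite(W[...,0])];d=P[:,:2]-o['tool_pos'][:2];s,t=d@u,d@v
    r=[]
    for lo in np.arange(-.07,.1,.01):
        m=(s>lo)&(s<=lo+.01)&(abs(t)<.02)&(P[:,2]<o['tool_pos'][2]+.05)&(P[:,2]>.016);
        if m.sum()>5: r.append((int(round(lo*1000)),int(m.sum()),*[int(x) for x in np.round(1000*np.percentile(P[m,2],[10,90]))]))
    print(n,r)
E
python3 -m jog '[[0.4,0,0,0,0],[0.4,0,0,0,0],[0.4,0,0,0,0],[0.4,0,0,0,0]]' 3; python3 tilt.py; python3 -m jog '[[0.4,0,0,-1,0],[0.4,0,0,0.5,0],[0.4,0,0,0,0],[0.4,0,0,0,0]]' 3; python3 tilt.py
```

```text
time_s: 20.63
tool_pos: [0.4842, 0.1595, 0.0688]
tool_rot: [180.0, 0.0, 8.6]
force: [-0.3, 0.0, -1.3]
grip_width: 0.0498
grasp_force: 3.0
scene [(-20, 14, 93, 95), (-10, 116, 94, 96), (0, 26, 93, 95), (10, 140, 93, 96), (20, 145, 93, 96), (30, 152, 93, 96), (40, 149, 93, 96), (50, 170, 91, 95), (60, 161, 91, 94), (70, 363, 53, 90)]
top [(-20, 17, 94, 97), (-10, 39, 94, 97), (0, 37, 94, 97), (10, 37, 94, 97), (20, 10, 94, 97), (30, 18, 94, 97), (40, 95, 94, 97), (50, 151, 92, 96), (60, 177, 92, 95)]
time_s: 21.07
tool_pos: [0.4838, 0.1592, 0.0784]
tool_rot: [180.0, 0.1, 8.6]
force: [-0.3, 0.4, -0.9]
grip_width: 0.05
grasp_force: 3.0
scene [(-20, 16, 102, 105), (-10, 111, 103, 106), (0, 40, 102, 104), (10, 154, 101, 104), (20, 150, 101, 103), (30, 158, 100, 103), (40, 162, 99, 102), (50, 175, 96, 101), (60, 210, 58, 99), (70, 298, 62, 96)]
top [(-20, 16, 104, 107), (-10, 38, 103, 106), (0, 40, 102, 106), (10, 40, 102, 105), (20, 13, 101, 104), (30, 11, 100, 103), (40, 99, 99, 103), (50, 147, 97, 102), (60, 187, 97, 100), (70, 16, 95, 98)]
```

One jerk gives 4° of tilt with no slip. I'll repeat it.

```bash
python3 -m jog '[[0.4,0,0,-1,0],[0.4,0,0,0.4,0],[0.4,0,0,-1,0],[0.4,0,0,0.4,0],[0.4,0,0,-1,0],[0.4,0,0,0.4,0],[0.4,0,0,-1,0],[0.4,0,0,0.4,0],[0.4,0,0,0,0],[0.4,0,0,0,0]]' 3; python3 tilt.py
```

```text
time_s: 22.0
tool_pos: [0.4836, 0.1592, 0.1253]
tool_rot: [180.0, 0.1, 8.6]
force: [-0.4, -0.2, -1.7]
grip_width: 0.0498
grasp_force: 3.0
scene [(0, 119, 145, 149), (10, 259, 136, 145), (20, 254, 126, 135), (30, 250, 117, 125), (40, 245, 107, 116), (50, 260, 96, 107), (60, 144, 89, 95)]
top [(-40, 8, 114, 116), (-30, 20, 114, 125), (-20, 14, 132, 136), (-10, 60, 137, 145), (0, 52, 146, 150), (10, 47, 136, 145), (20, 30, 130, 135), (40, 42, 107, 112), (50, 125, 95, 105), (60, 56, 90, 95)]
```

43° lid-down now. A few more jerks.

```bash
python3 -m jog '[[0.4,0,0,-1,0],[0.4,0,0,0.5,0],[0.4,0,0,-1,0],[0.4,0,0,0.5,0],[0.4,0,0,-1,0],[0.4,0,0,0.5,0],[0.4,0,0,-1,0],[0.4,0,0,0.5,0],[0.4,0,0,0,0],[0.4,0,0,0,0]]' 3; python3 tilt.py
```

```text
time_s: 22.93
tool_pos: [0.4836, 0.1593, 0.1653]
tool_rot: [180.0, 0.1, 8.6]
force: [-0.3, -1.2, -1.2]
grip_width: 0.05
grasp_force: 3.0
scene [(-30, 31, 165, 168), (-20, 10, 170, 172), (-10, 101, 172, 175), (0, 121, 175, 178), (10, 198, 176, 181), (20, 513, 147, 173), (30, 515, 111, 141), (40, 107, 100, 108)]
top [(-40, 15, 165, 168), (-30, 20, 169, 171), (-20, 10, 173, 175), (-10, 64, 173, 177), (0, 64, 176, 180), (10, 56, 178, 183), (20, 33, 144, 171), (30, 11, 130, 139)]
```

17° short of inverted now. I'll carry it to the felt, where pressing on the lid's edge will square it up.

```bash
python3 -m jog '[[0.4,0,0,0,0],[0.4,-0.06,0.3,0,0],[0.4,-0.06,0.6,0,0],[0.4,-0.06,1,0,0],[0.4,-0.06,1,0,0],[0.4,-0.06,1,0,0],[0.4,-0.06,1,0,0],[0.4,-0.06,1,0,0],[0.4,-0.06,1,0,0],[0.4,-0.06,1,0,0],[0.4,-0.06,1,0,0],[0.4,-0.06,1,0,0]]' 5
python3 -m jog '[[0.4,-0.06,1,0,0],[0.4,-0.06,1,0,0],[0.4,-0.06,1,0,0],[0.4,-0.06,1,0,0],[0.4,-0.06,1,0,0],[0.4,-0.06,1,0,0],[0.4,-0.06,0.8,0,0],[0.4,0,0.35,0,0],[0.4,0,0,1,0],[0.4,0,0,1,0],[0.4,0,0,1,0],[0.4,0,0,0.5,0]]' 5
python3 -m jog '[[0.4,0,0,0.2,0],[0.4,0,0,0,0],[0.4,0,0,0,0]]' 5; python3 tilt.py
```

```text
time_s: 24.03
tool_pos: [0.5008, -0.0398, 0.1672]
tool_rot: [180.0, -0.0, 8.6]
force: [0.7, 0.7, -0.9]
grip_width: 0.0499
grasp_force: 5.0
time_s: 25.03
tool_pos: [0.5124, -0.18, 0.0948]
tool_rot: [-179.9, 0.2, 8.6]
force: [-0.3, -0.5, -1.3]
grip_width: 0.0497
grasp_force: 5.0
time_s: 25.28
tool_pos: [0.5146, -0.1809, 0.094]
tool_rot: [180.0, -0.1, 8.6]
force: [0.3, -1.1, -0.6]
grip_width: 0.0496
grasp_force: 5.0
scene [(0, 27, 104, 107), (10, 98, 104, 109), (20, 253, 76, 102), (30, 255, 40, 70), (40, 63, 29, 44)]
top []
```

```bash
python3 -m jog '[[0.4,0,0,0.4,0],[0.4,0,0,0.35,0],[0.4,0,0,0.1,0],[0.4,0,0,0,0]]' 5; python3 -m jog '[[0.4,0.2,0,0.1,0],[0.4,0.2,0,0.1,0],[0.4,0,0,0,0]]' 5;python3 tilt.py
```

```text
time_s: 25.72
tool_pos: [0.5149, -0.1815, 0.0766]
tool_rot: [179.9, -0.1, 8.6]
force: [0.5, -1.2, 1.9]
grip_width: 0.0499
grasp_force: 5.0
time_s: 25.97
tool_pos: [0.5239, -0.1801, 0.0731]
tool_rot: [179.9, -0.2, 8.6]
force: [2.3, -1.1, 4.2]
grip_width: 0.0498
grasp_force: 5.0
scene [(0, 12, 90, 93), (10, 61, 92, 95), (20, 286, 58, 93), (30, 210, 20, 52)]
top []
```

```bash
python3 -m jog '[[0.4,0.3,0,0.05,0],[0.4,0.3,0,0.05,0],[0.4,0.3,0,0.05,0],[0.4,0,0,0,0]]' 5;python3 tilt.py
```

```text
time_s: 26.4
tool_pos: [0.5399, -0.1771, 0.0687]
tool_rot: [180.0, 0.1, 8.6]
force: [-0.1, -2.3, 2.6]
grip_width: 0.0496
grasp_force: 5.0
scene [(-20, 8, 88, 91), (-10, 7, 89, 91), (0, 11, 87, 92), (10, 62, 87, 90), (20, 367, 27, 88)]
top []
```

```bash
python3 -m jog '[[0.4,0,0,0,0],[0.56,0,0,0,0],[0.58,0,0,0,0],[0.6,0,0,0,0],[0.7,0,0,0,0],[0.8,0,0,0,0],[0.8,0,0,0,0],[0.8,0,0,0,0],[0.8,0,0,0,0],[0.8,0,0,0,0],[0.8,0,0,0,0],[0.8,0,0,0,0]]' 3;python3 tilt.py;  python3 - <<'E'
from h import *
I=np.hstack([cv2.resize(snap('scene')['color'][90:210,240:360],(400,400)),cv2.resize(snap('top')['color'][210:360,340:490],(400,400))])
cv2.imwrite('pics/m6.png',I[...,::-1])
E
```

```text
time_s: 27.5
tool_pos: [0.5396, -0.177, 0.0691]
tool_rot: [180.0, 0.0, 8.6]
force: [-0.1, -0.3, 0.6]
grip_width: 0.0693
grasp_force: 0.0
scene [(-20, 26, 86, 89), (-10, 14, 87, 89), (0, 22, 87, 89), (10, 79, 87, 89), (20, 349, 26, 85)]
top [(-30, 15, 22, 36)]
```

View pics/m6.png

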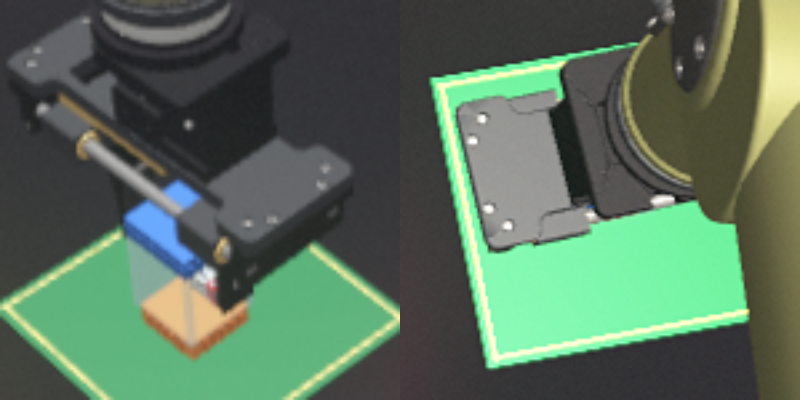

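Tumbler stands inverted on its orange lid (left panel, (195,325)). A red and white patch shows at (207,280), so I'll work out how high the dice are.

```bash
python3 - <<'E'
from h import *
c=snap('scene');hsv=cv2.cvtColor(c['color'],cv2.COLOR_RGB2HSV).astype(int)
m=np.zeros((480,640),bool);m[150:195,275:320]=1
red=m&((hsv[...,0]>165)|(hsv[...,0]<4))&(hsv[...,1]>90);wh=m&(hsv[...,1]<25)&(hsv[...,2]>170)
o=env.get_obs()['tool_pos'];T=c['world_from_camera'];K=c['mtx']
for n,q in(('red',red),('white',wh)):
    v,u=np.nonzero(q)
    if len(u)==0: print(n,0);continue
    p=np.median(u),np.median(v);print(n,len(u),p,u.min(),u.max(),v.min(),v.max())
    r=T[:3,:3]@[(p[0]-K[0,2])/K[0,0],(p[1]-K[1,2])/K[1,1],1]
    for z in(.026,.033,.045,.06,.075): 
        X=T[:3,3]+r*(z-T[2,3])/r[2];d=X[:2]-o[:2];a=np.radians(8.6)
        print(z,np.round(1000*np.array([d@[np.cos(a),np.sin(a)],d@[-np.sin(a),np.cos(a)]])))
I=cv2.resize(c['color'][140:210,265:335],(560,560),interpolation=cv2.INTER_CUBIC);cv2.imwrite('pics/m7.png',I[...,::-1])
E
```

```text
red 3 (np.float64(303.0), np.float64(176.0)) 302 304 175 176
0.026 [-13.   6.]
0.033 [-9. 11.]
0.045 [-2. 19.]
0.06 [ 7. 30.]
0.075 [16. 40.]
white 28 (np.float64(300.0), np.float64(171.5)) 289 314 150 174
0.026 [-17.  -7.]
0.033 [-13.  -2.]
0.045 [-6.  6.]
0.06 [ 3. 17.]
0.075 [12. 28.]
```

View pics/m7.png

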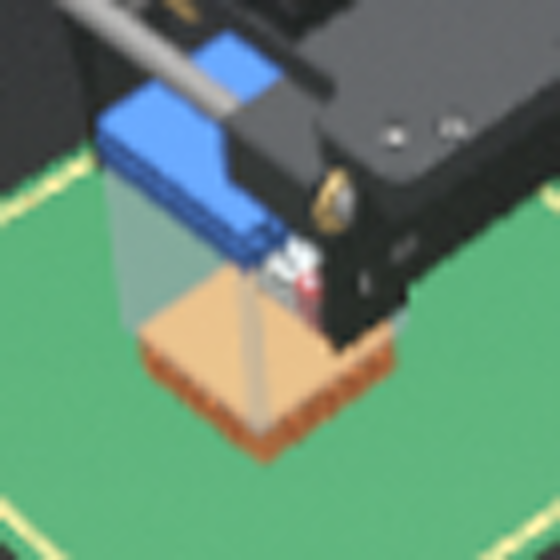

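At lid height the rays give red (−13,6) mm and white (−17,−7) mm from the axis. That is against the inner wall side by side; any greater height would put them outside the tumbler. So both dice are at the lid end. Now the way back: regrip lower, carry it to the block's near side, and tip it the same way.

```bash
python3 -m jog '[[0.8,0,0,0.5,0],[0.8,0,0,0,0],[0.4,0,0,0,0],[0.4,0,0,0,0],[0.4,0,0,0,0],[0.4,0,0,0,0],[0.4,0,0,0,0],[0.4,0,0,-0.4,0],[0.4,0,0,-1,0],[0.4,0,0,-1,0],[0.4,0,0,-0.6,0],[0.4,0,0,0,0]]' 12
python3 - <<'E'
from h import *
t=env.get_obs()['tool_pos'];d=np.array([.447,.1537])-t[:2];a=np.radians(8.6)
print(t,'tool x,y:',d@[np.cos(a),np.sin(a)],d@[np.sin(a),-np.cos(a)])
E
```

```text
time_s: 28.75
tool_pos: [0.5418, -0.1776, 0.1226]
tool_rot: [179.8, -0.3, 8.6]
force: [0.5, -1.0, -1.4]
grip_width: 0.0503
grasp_force: 12.0
[ 0.54176229 -0.17760891  0.12257963] tool x,y: -0.04415443193556224 -0.34175410702368936
```

```bash
python3 -m jog '[[0.4,-0.1,-0.5,0,0],[0.4,-0.13,-1,0,0],[0.4,-0.13,-1,0,0],[0.4,-0.13,-1,0,0],[0.4,-0.13,-1,0,0],[0.4,-0.13,-1,0,0],[0.4,-0.13,-1,0,0],[0.4,-0.13,-1,0,0],[0.4,-0.13,-1,0,0],[0.4,-0.13,-1,0,0],[0.4,-0.13,-1,0,0],[0.4,-0.13,-1,0,0]]' 12
python3 -m jog '[[0.4,-0.13,-1,0,0],[0.4,-0.13,-1,0,0],[0.4,-0.13,-1,0,0],[0.4,-0.13,-1,0,0],[0.4,-0.13,-1,0,0],[0.4,-0.1,-0.6,0,0],[0.4,0,0,0,0],[0.4,0,0,0,0]]' 12
python3 - <<'E'
from h import *
t=env.get_obs()['tool_pos'];d=np.array([.447,.1537])-t[:2];a=np.radians(8.6)
print(t,'tool x,y:',d@[np.cos(a),np.sin(a)],d@[np.sin(a),-np.cos(a)])
E
```

```text
time_s: 29.75
tool_pos: [0.473, 0.0472, 0.1176]
tool_rot: [-180.0, 0.2, 8.6]
force: [0.4, 0.2, -1.4]
grip_width: 0.0503
grasp_force: 12.0
time_s: 30.42
tool_pos: [0.4422, 0.1545, 0.1181]
tool_rot: [180.0, 0.1, 8.7]
force: [-1.3, -0.1, -1.8]
grip_width: 0.0499
grasp_force: 12.0
[0.44224488 0.15450059 0.11806625] tool x,y: 0.004581943568365519 0.001502646496545548
```

```bash
python3 -m jog '[[0.4,0.23,0,0.8,0],[0.4,0,0,0.9,0],[0.4,0,0,0.8,0],[0.4,0,0,0.4,0],[0.4,0,0,0,0],[0.4,0,0,0,0]]' 12
python3 -m jog '[[0.4,0.25,0,0,0],[0.4,0.25,0,0,0],[0.4,0.25,0,-0.04,0],[0.4,0.3,0,-0.11,0],[0.4,0.3,0,-0.08,0],[0.4,0.25,0,-0.02,0],[0.4,0.25,0,0,0],[0.4,0,0,0,0],[0.4,0,0,0,0]]' 12; python3 tilt.py
```

```text
time_s: 30.92
tool_pos: [0.4479, 0.1543, 0.0609]
tool_rot: [180.0, 0.1, 8.5]
force: [0.2, -0.0, -1.6]
grip_width: 0.0498
grasp_force: 12.0
time_s: 31.67
tool_pos: [0.4855, 0.1606, 0.0662]
tool_rot: [-180.0, -0.1, 8.6]
force: [-2.3, -1.0, -1.6]
grip_width: 0.0501
grasp_force: 12.0
scene [(-10, 123, 94, 98), (0, 99, 24, 93), (10, 242, 55, 91), (20, 137, 77, 88)]
top [(-60, 35, 25, 30), (-50, 197, 33, 58), (-40, 175, 62, 80), (-30, 10, 100, 102), (-20, 13, 98, 101), (-10, 32, 95, 99), (0, 34, 91, 95), (10, 38, 88, 92), (20, 10, 86, 88)]
```

Tilting again (about 19–25°). Continue the arc.

```bash
python3 -m jog '[[0.4,0.35,0,0.03,0],[0.4,0.35,0,0.07,0],[0.4,0.32,0,0.13,0],[0.4,0.32,0,0.16,0],[0.4,0.27,0,0.22,0],[0.4,0.27,0,0.23,0],[0.4,0.2,0,0.26,0],[0.4,0.2,0,0.28,0],[0.4,0,0,0,0],[0.4,0,0,0,0]]' 12; python3 tilt.py
```

```text
time_s: 32.6
tool_pos: [0.5294, 0.1675, 0.0376]
tool_rot: [-180.0, 0.1, 8.6]
force: [-0.1, -0.1, -1.1]
grip_width: 0.0498
grasp_force: 12.0
scene [(0, 113, 71, 78), (10, 272, 42, 59), (20, 12, 40, 44)]
top [(-70, 116, 55, 62), (-60, 123, 62, 67), (-50, 134, 66, 71), (-40, 126, 70, 74), (-30, 22, 76, 78), (-10, 12, 83, 87), (0, 13, 63, 79), (10, 20, 42, 58)]
```

The body lagged and slid in the grip. It's now 24° short of flat, held 8 mm above its lower face. I can still finish by resting the lid end on the block with the fingers beyond the block's far edge, then pressing down there. Moving it there.

```bash
python3 -m jog '[[0.4,0,0,-0.6,0],[0.4,0.2,0,-0.6,0],[0.4,0.7,0,0,0],[0.4,0.9,0,0,0],[0.4,0.9,0,0,0],[0.4,0.7,0,0,0],[0.4,0.25,0,0,0],[0.4,0,0,0.4,0],[0.4,0,0,0.3,0],[0.4,0,0,0,0]]' 12; python3 tilt.py
```

```text
time_s: 33.53
tool_pos: [0.5998, 0.1777, 0.0467]
tool_rot: [180.0, 0.2, 8.6]
force: [-1.0, -0.4, -1.9]
grip_width: 0.0499
grasp_force: 12.0
scene [(0, 110, 76, 82), (10, 198, 50, 63), (20, 10, 49, 54)]
top [(-50, 12, 75, 79), (-40, 27, 80, 84), (-30, 8, 83, 85), (-20, 18, 88, 90), (-10, 9, 95, 96), (0, 8, 75, 90), (10, 14, 51, 69)]
```

```bash
python3 -m jog '[[0.4,0.05,0,0.2,0],[0.4,0,0,0.2,0],[0.4,0,0,0.15,0],[0.4,0,0,0,0]]' 12; python3 -m jog '[[0.4,0,0,0.15,0],[0.4,0,0,0.15,0],[0.4,0,0,0,0]]' 12; python3 tilt.py
```

```text
time_s: 33.97
tool_pos: [0.6043, 0.1787, 0.0383]
tool_rot: [-180.0, -0.2, 8.6]
force: [1.6, -0.3, 0.5]
grip_width: 0.0499
grasp_force: 12.0
time_s: 34.22
tool_pos: [0.605, 0.1788, 0.0327]
tool_rot: [-180.0, -0.2, 8.6]
force: [3.4, 0.5, 4.7]
grip_width: 0.0502
grasp_force: 12.0
scene [(0, 91, 66, 73), (10, 215, 36, 52)]
top [(-40, 7, 69, 72), (-10, 10, 79, 82)]
```

```bash
python3 -m jog '[[0.4,0,0,0.2,0],[0.4,0,0,0.15,0],[0.4,0,0,0.1,0],[0.4,0,0,0,0],[0.4,0,0,0,0]]' 12; python3 tilt.py
```

```text
time_s: 34.73
tool_pos: [0.6023, 0.1783, 0.022]
tool_rot: [180.0, 0.1, 8.6]
force: [3.0, 0.3, 3.1]
grip_width: 0.0499
grasp_force: 12.0
scene [(10, 275, 24, 66)]
top [(-10, 8, 68, 71), (0, 8, 69, 72)]
```

```bash
python3 -m jog '[[0.4,0,0,0.1,0],[0.4,0,0,0.08,0],[0.4,0,0,0,0],[0.4,0,0,0,0]]' 12; python3 tilt.py
```

```text
time_s: 35.17
tool_pos: [0.6031, 0.1785, 0.0189]
tool_rot: [-180.0, -0.0, 8.6]
force: [3.1, 0.6, 2.9]
grip_width: 0.0499
grasp_force: 12.0
scene [(10, 264, 21, 66)]
top [(-10, 7, 65, 68), (0, 9, 65, 68)]
```

About 3° left. One millimetre more, then release softly.

```bash
python3 -m jog '[[0.4,0,0,0.06,0],[0.4,0,0,0,0],[0.4,0,0,0,0]]' 6; python3 -m jog '[[0.4,0,0,0,0],[0.4,0,0,0,0],[0.57,0,0,0,0],[0.58,0,0,0,0],[0.59,0,0,0,0],[0.6,0,0,0,0],[0.65,0,0,0,0],[0.7,0,0,0,0],[0.7,0,0,0,0]]' 3;python3 tilt.py; python3 prof.py
```

```text
time_s: 35.52
tool_pos: [0.6028, 0.1784, 0.0175]
tool_rot: [180.0, 0.0, 8.6]
force: [2.6, 0.5, 3.1]
grip_width: 0.0502
grasp_force: 6.8
time_s: 36.27
tool_pos: [0.6026, 0.1772, 0.0175]
tool_rot: [179.9, 0.1, 8.5]
force: [-0.1, -2.9, 5.0]
grip_width: 0.0593
grasp_force: 2.0
scene [(0, 11, 60, 62), (10, 260, 21, 62)]
top [(-10, 10, 61, 64), (0, 15, 61, 64), (10, 7, 60, 63)]
scene -90 102 [-3. -1.  1.]
scene -80 115 [-3. -1.  1.]
scene -70 41 [-3. -1.  1.]
top 40 4 [60. 63. 63.]
top 50 11 [ 59. 113. 114.]
```

Flat on the block (top 61–63 mm). I'll rise to mid-height, shift back 46 mm toward the lid end, and grip lightly.

```bash
python3 -m jog '[[0.85,0,0,0,0],[0.85,0,0,-0.3,0],[0.85,0,0,-0.6,0],[0.85,-0.7,0,0,0],[0.85,-0.8,0,0,0],[0.85,-0.8,0,0,0],[0.85,0,0,0,0],[0.85,0,0,0,0]]' 3;python3 tilt.py; python3 - <<'E'
from h import *
t=env.get_obs()
print(t['tool_pos'],t['force'])
c=snap('top');cv2.imwrite('pics/x.png',c['color'][...,::-1])
P=top(c,.58,.17,.09,.05,.066);print(len(P),*rect(P),P[:,0].min(),P[:,0].max())
c=snap('scene');P=top(c,.58,.17,.09,.05,.066);print(len(P),*rect(P),P[:,0].min(),P[:,0].max())
E
```

```text
time_s: 37.13
tool_pos: [0.5573, 0.172, 0.0365]
tool_rot: [180.0, -0.0, 8.6]
force: [1.0, 0.1, -0.9]
grip_width: 0.0739
grasp_force: 0.0
scene [(-10, 65, 59, 62), (0, 59, 60, 62), (10, 98, 60, 63), (20, 156, 60, 62), (30, 161, 59, 62), (40, 157, 60, 63), (50, 167, 60, 63), (60, 336, 22, 61)]
top [(-30, 46, 19, 41), (-20, 30, 59, 62), (-10, 18, 60, 63), (0, 32, 60, 63), (10, 29, 60, 64), (20, 22, 60, 64), (40, 30, 61, 64), (50, 63, 60, 64), (60, 10, 61, 63)]
[0.55854289 0.17189997 0.0364441 ] [ 1.07398329 -0.08767573  0.57131038]
453 [580.4 161.7] [81.6 31.5] 3.8 [55.9 61.8 64.1] 0.5386300459939158 0.6214369026533676
1293 [587.5 165.9] [71.2 72.7] 9.1 [53.9 61.  63. ] 0.5467735281476866 0.6238134197220377
```

```bash
python3 -m jog '[[0.4,0,0,0,0],[0.4,0,0,0,0],[0.4,0,0,0,0],[0.4,0,0,0,0],[0.4,0,0,0,0],[0.4,0,0,-0.3,0],[0.4,0,0,-0.6,0],[0.4,0,0,-1,0],[0.4,0,0,0.4,0],[0.4,0,0,-1,0],[0.4,0,0,0.4,0],[0.4,0,0,0,0]]' 3;python3 tilt.py
```

```text
time_s: 38.33
tool_pos: [0.5577, 0.1716, 0.0778]
tool_rot: [180.0, -0.1, 8.6]
force: [-0.4, -1.0, -3.0]
grip_width: 0.05
grasp_force: 3.0
scene [(-10, 79, 102, 104), (0, 47, 102, 105), (10, 123, 102, 105), (20, 171, 102, 105), (30, 166, 102, 105), (40, 170, 102, 104), (50, 179, 102, 105), (60, 411, 60, 103)]
top [(-30, 62, 61, 81), (-20, 47, 101, 103), (-10, 29, 102, 105), (0, 35, 102, 105), (10, 35, 102, 105), (20, 28, 102, 105), (40, 43, 102, 105), (50, 73, 102, 106), (60, 8, 101, 104)]
```

```bash
python3 -m jog '[[0.4,0,0,-1,0],[0.4,0,0,-1,0],[0.4,0,0,0.5,0],[0.4,0,0,0.5,0],[0.4,0,0,-1,0],[0.4,0,0,0.5,0],[0.4,0,0,0.5,0],[0.4,0,0,-1,0],[0.4,0,0,0,0],[0.4,0,0,0,0]]' 3;python3 tilt.py
```

```text
time_s: 39.27
tool_pos: [0.5574, 0.1716, 0.1165]
tool_rot: [-180.0, 0.0, 8.6]
force: [0.2, 0.5, -1.5]
grip_width: 0.0497
grasp_force: 3.0
scene [(-10, 117, 140, 143), (0, 21, 141, 143), (10, 158, 140, 143), (20, 187, 140, 143), (30, 183, 140, 142), (40, 186, 140, 142), (50, 198, 140, 142), (60, 454, 97, 140)]
top [(-30, 86, 101, 122), (-20, 64, 139, 143), (-10, 27, 141, 144), (0, 44, 140, 144), (10, 45, 141, 144), (20, 42, 141, 144), (40, 45, 140, 143), (50, 86, 140, 143), (60, 12, 141, 142)]
```

The dice at the lid end reduce the gravity torque. I'll shake them to the base end with a sharp reversal along the axis, then jerk upward.

```bash
python3 -m jog '[[0.4,0.4,0,0,0],[0.4,0.8,0,0,0],[0.4,1,0,0,0],[0.4,1,0,0,0],[0.4,-1,0,0,0],[0.4,-1,0,0,0],[0.4,-0.7,0,0,0],[0.4,-0.4,0,0,0],[0.4,-0.2,0,0,0],[0.4,0,0,0,0]]' 4;
python3 -m jog '[[0.4,0,0,0.5,0],[0.4,0,0,0.5,0],[0.4,0,0,-1,0],[0.4,0,0,-1,0],[0.4,0,0,0.7,0],[0.4,0,0,0.7,0],[0.4,0,0,-1,0],[0.4,0,0,-0.5,0],[0.4,0,0,0,0],[0.4,0,0,0,0]]' 3;python3 tilt.py
```

```text
time_s: 40.2
tool_pos: [0.5555, 0.1711, 0.1177]
tool_rot: [180.0, -0.0, 8.6]
force: [-0.2, -0.0, -0.4]
grip_width: 0.0503
grasp_force: 4.0
time_s: 41.03
tool_pos: [0.5565, 0.1716, 0.1402]
tool_rot: [-180.0, -0.1, 8.6]
force: [0.2, -0.7, -1.9]
grip_width: 0.0497
grasp_force: 3.0
scene [(-20, 8, 162, 164), (-10, 141, 162, 166), (0, 17, 162, 164), (10, 202, 162, 164), (20, 194, 161, 164), (30, 197, 160, 163), (40, 204, 159, 162), (50, 211, 158, 161), (60, 454, 116, 159)]
top [(-30, 122, 123, 145), (-20, 71, 163, 166), (-10, 32, 163, 166), (0, 50, 163, 166), (10, 53, 162, 164), (20, 47, 161, 164), (40, 41, 159, 161), (50, 94, 159, 161), (60, 30, 158, 160)]
```

It worked (about 4.5°). More sharp up/down reversals.

```bash
python3 -m jog '[[0.4,0,0,0.9,0],[0.4,0,0,-1,0],[0.4,0,0,0.5,0],[0.4,0,0,0.5,0],[0.4,0,0,-1,0],[0.4,0,0,0.5,0],[0.4,0,0,0.5,0],[0.4,0,0,-1,0],[0.4,0,0,0.9,0],[0.4,0,0,-1,0],[0.4,0,0,0,0]]' 3;python3 tilt.py
```

```text
time_s: 42.05
tool_pos: [0.5556, 0.1713, 0.1433]
tool_rot: [-180.0, -0.0, 8.6]
force: [1.7, 0.0, -0.2]
grip_width: 0.05
grasp_force: 3.0
scene [(-20, 8, 166, 169), (-10, 143, 165, 168), (0, 55, 162, 165), (10, 202, 160, 164), (20, 228, 157, 161), (30, 215, 154, 158), (40, 216, 152, 155), (50, 284, 108, 152), (60, 258, 129, 150)]
top [(-30, 181, 129, 145), (-20, 72, 167, 170), (-10, 26, 164, 168), (0, 51, 164, 167), (10, 51, 161, 164), (20, 49, 157, 161), (30, 15, 155, 159), (40, 10, 152, 154), (50, 81, 150, 153), (60, 66, 147, 150)]
```

```bash
python3 -m jog '[[0.4,0.6,0,0.5,0],[0.4,1,0,0.5,0],[0.4,-1,0,-1,0],[0.4,-0.6,0,0.5,0],[0.4,0,0,-1,0],[0.4,0,0,0.5,0],[0.4,0,0,-1,0],[0.4,0,0,0.5,0],[0.4,0,0,-1,0],[0.4,0,0,0.5,0],[0.4,0,0,-1,0],[0.4,0,0,0,0]]' 3;python3 tilt.py
```

```text
time_s: 43.15
tool_pos: [0.5568, 0.1718, 0.1846]
tool_rot: [-180.0, -0.2, 8.6]
force: [1.5, -0.1, -0.4]
grip_width: 0.0504
grasp_force: 3.0
scene [(-30, 57, 187, 191), (-20, 85, 192, 197), (0, 69, 207, 209), (10, 348, 195, 206), (20, 379, 180, 194), (30, 367, 164, 177), (40, 347, 148, 161), (50, 198, 138, 147)]
top [(-40, 43, 184, 188), (-30, 156, 187, 191), (-20, 82, 195, 198), (-10, 23, 202, 206), (0, 65, 205, 209), (10, 43, 194, 204), (20, 32, 178, 190), (30, 35, 161, 174), (40, 25, 148, 158)]
```

57° now. A few more.

```bash
python3 -m jog '[[0.4,0,0,0.8,0],[0.4,0,0,-1,0],[0.4,0,0,0.8,0],[0.4,0,0,-1,0],[0.4,0,0,0.8,0],[0.4,0,0,-1,0],[0.4,0,0,0.8,0],[0.4,0,0,-1,0],[0.4,0,0,0,0],[0.4,0,0,0,0]]' 3;python3 tilt.py
```

```text
time_s: 44.08
tool_pos: [0.556, 0.1716, 0.1994]
tool_rot: [-180.0, -0.1, 8.6]
force: [0.3, -0.6, -2.8]
grip_width: 0.0499
grasp_force: 3.0
scene [(-30, 71, 204, 207), (-20, 71, 207, 210), (0, 119, 216, 219), (10, 368, 208, 220), (20, 433, 189, 206), (30, 468, 164, 185), (40, 345, 144, 160)]
top [(-40, 6, 109, 206), (-30, 159, 203, 207), (-20, 87, 209, 212), (-10, 16, 215, 217), (0, 73, 217, 221), (10, 40, 206, 221), (20, 24, 187, 206), (30, 20, 161, 179), (40, 11, 149, 156)]
```

27° from upright. I'll go over the block and finish squaring it up by pressing with a drag.

```bash
python3 -m jog '[[0.4,-0.5,0,0,0],[0.4,-0.9,0,0.5,0],[0.4,-0.7,0,1,0],[0.4,-0.3,0,1,0],[0.4,0,0,1,0],[0.4,0,0,1,0],[0.4,0,0,0.7,0],[0.4,0,0,0.3,0],[0.4,0,0,0,0],[0.4,0,0,0,0]]' 4;python3 tilt.py
```

```text
time_s: 45.02
tool_pos: [0.5079, 0.1642, 0.0899]
tool_rot: [-180.0, -0.0, 8.6]
force: [0.0, 0.2, -0.5]
grip_width: 0.05
grasp_force: 4.0
scene [(-30, 19, 96, 98), (-20, 94, 98, 102), (-10, 7, 102, 104), (0, 63, 108, 110), (10, 273, 99, 111), (20, 320, 79, 97), (30, 342, 55, 75), (40, 263, 34, 52)]
top [(-30, 16, 92, 98), (-20, 23, 99, 102), (-10, 50, 103, 108), (0, 48, 108, 112), (10, 38, 101, 113), (20, 30, 78, 99), (30, 11, 68, 73)]
```

```bash
python3 -m jog '[[0.4,0,0,0.25,0],[0.4,0,0,0.2,0],[0.4,0,0,0.05,0],[0.4,0,0,0,0]]' 5;python3 -m jog '[[0.4,0.25,0,0.03,0],[0.4,0.25,0,0.03,0],[0.4,0.25,0,0.03,0],[0.4,0,0,0,0]]' 5;python3 tilt.py
```

```text
time_s: 45.45
tool_pos: [0.5097, 0.1646, 0.0812]
tool_rot: [-180.0, -0.2, 8.6]
force: [0.7, -0.5, 4.8]
grip_width: 0.0499
grasp_force: 5.0
time_s: 45.78
tool_pos: [0.5245, 0.1668, 0.0783]
tool_rot: [-180.0, -0.1, 8.6]
force: [1.4, 1.0, 2.8]
grip_width: 0.0498
grasp_force: 5.0
scene [(-20, 17, 96, 99), (-10, 106, 97, 100), (0, 16, 99, 101), (10, 143, 100, 103), (20, 491, 65, 101), (30, 392, 23, 58)]
top [(-30, 16, 95, 100), (-20, 16, 96, 99), (-10, 39, 99, 102), (0, 44, 99, 103), (10, 41, 101, 105), (20, 7, 86, 95)]
```

```bash
python3 -m jog '[[0.4,0.2,0,0.05,0],[0.4,0.2,0,0.05,0],[0.4,0.1,0,0.04,0],[0.4,0,0,0,0],[0.4,0,0,0,0]]' 5;python3 tilt.py
```

```text
time_s: 46.3
tool_pos: [0.5327, 0.168, 0.0748]
tool_rot: [-180.0, 0.0, 8.6]
force: [0.8, 0.4, 1.2]
grip_width: 0.0498
grasp_force: 5.0
scene [(-10, 122, 96, 98), (0, 12, 95, 97), (10, 153, 95, 98), (20, 735, 27, 97)]
top [(-30, 60, 23, 95), (-20, 28, 96, 99), (-10, 34, 96, 99), (0, 40, 96, 100), (10, 40, 97, 100), (20, 19, 96, 100)]
```

Level (top at 98 mm). Release and measure.

```bash
python3 -m jog '[[0.4,0,0,0,0],[0.56,0,0,0,0],[0.58,0,0,0,0],[0.6,0,0,0,0],[0.8,0,0,0,0],[1,0,0,0,0],[1,0,0,0,0],[1,0,0,0,0],[1,0,0,0,0],[1,0,0,-0.3,0],[1,0,0,-0.6,0],[1,0,0,-1,0]]' 3; python3 -m jog '[[1,0,0,-1,0],[1,0,0,-1,0],[1,0,0,-1,0],[1,0,0,-1,0],[1,0,0,-0.5,0],[1,-1,0,0,0],[1,-1,0,0,0],[1,-1,0,0,0],[1,0,1,0,0],[1,0,1,0,0],[1,0,1,0,0],[1,0,1,0,0]]' 3
python3 -m jog '[[1,0,1,0,0],[1,0,1,0,0],[1,0,1,0,0],[1,0,1,0,0],[1,0,1,0,0],[1,0,0,0,0]]' 3
python3 - <<'E'
from h import *
Is=[]
for n,b in(('scene',(240,360,360,480)),('top',(240,350,150,260))):
    c=snap(n);Is.append(cv2.resize(c['color'][b[0]:b[1],b[2]:b[3]],(400,400),interpolation=cv2.INTER_CUBIC))
    for nm,a in dict(lid=(.53,.165,.07,.092,.105),block=(.534,.167,.075,.009,.0155),deck=(.445,-.005,.08,.014,.026),tube=(.72,-.015,.05,.068,.085)).items():
        P=top(c,*a);print(n,nm,len(P),*(rect(P) if len(P)>10 else ()))
cv2.imwrite('pics/m8.png',np.hstack(Is)[...,::-1])
E
```

```text
time_s: 47.4
tool_pos: [0.5315, 0.1675, 0.1127]
tool_rot: [180.0, 0.2, 8.6]
force: [0.1, -1.1, 0.8]
grip_width: 0.0861
grasp_force: 0.0
time_s: 48.4
tool_pos: [0.4853, 0.0791, 0.2037]
tool_rot: [180.0, -0.0, 8.6]
force: [0.7, -0.2, 0.4]
grip_width: 0.0868
grasp_force: 0.0
time_s: 48.9
tool_pos: [0.5005, -0.0239, 0.2033]
tool_rot: [179.9, 0.0, 8.2]
force: [0.3, 0.1, -0.9]
grip_width: 0.087
grasp_force: 0.0
scene lid 862 [536.3 169.2] [47.6 47.6] 7.2 [94.5 96.9 98.8]
scene block 2265 [534.6 169.2] [110.4 110.2] 9.0 [ 9.4 11.1 13.2]
scene deck 1413 [447.8   1.2] [93.1 66.2] 5.8 [16.5 19.3 21.4]
scene tube 317 [720.1 -12.9] [32.3 32.4] 11.2 [70.6 73.9 75.9]
top lid 1064 [534.5 165.5] [47.6 47.6] 8.2 [ 95.2  98.  100.1]
top block 2676 [532.9 165.9] [110.3 110.2] 8.6 [ 9.9 12.1 14.3]
top deck 0
top tube 157 [726.1 -16.5] [31.4 16. ] 86.5 [72.6 75.1 77.3]
```

View pics/m8.png

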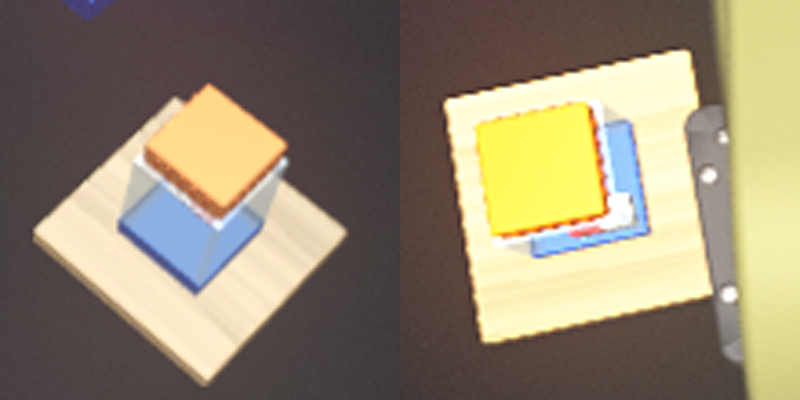

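The tumbler stands upright, 2 mm from the block's centre. The dice show at the right panel's (590,230) and (620,210). I'll check their height by rays, as before, and hand in if they're at the bottom.

```bash
python3 - <<'E'
from h import *
c=snap('top');T=c['world_from_camera'];K=c['mtx'];a=np.radians(8)
for n,(x,y) in dict(red=(585,231),white=(620,210)).items():
    p=150+(x-400)*110/400,240+y*110/400
    r=T[:3,:3]@[(p[0]-K[0,2])/K[0,0],(p[1]-K[1,2])/K[1,1],1]
    for z in(.024,.035,.05,.07):
        d=(T[:3,3]+r*(z-T[2,3])/r[2])[:2]-[.5345,.1655]
        print(n,z,np.round(1000*np.array([d@[np.cos(a),np.sin(a)],d@[-np.sin(a),np.cos(a)]])))
E
```

```text
red 0.024 [-20.   1.]
red 0.035 [-21.  -1.]
red 0.05 [-23.  -4.]
red 0.07 [-26.  -8.]
white 0.024 [-14. -15.]
white 0.035 [-15. -17.]
white 0.05 [-17. -20.]
white 0.07 [-20. -24.]
```

Only a height near the bottom (z about 24–31 mm) keeps the dice inside the walls, so both are at the base.

```bash
python3 -c "
from cell import env
print(env.sign_off())"
```

```text
the job is handed in; nothing more can be done
None
```

I turned the tumbler over, stood it on its lid on the felt and let go of it with both dice at the lid end, then set it back upright about 2 mm from the block's centre with the dice at the bottom, and handed the job in at about 49 s; the interface gave no verdict.

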